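# Set the tray pin with the spring hammer

## Task

Drive the locating pin of the clamped vial tray fully home with the bench spring hammer: draw the striker back by its upright lug until the sear has clicked in and holds it, touching the sprung backstop just behind the catch no more than gently, let go of the striker so that the sear alone holds it for a moment, then press the sear's paddle to fire it. Let the paddle come up again, leave the hammer fired, and do not knock the other things on the bench about.

Things in the scene. Friction and masses are not known exactly. Their poses are not given: they have to be found in the camera images.
- tester: Fixed bench spring hammer: grey base 150 x 370 x 12 mm; along +y: clamped tray, clear hood, striker carriage (68 x 60 mm, top 75 mm up) on two rods, 32 mm spring barrel. Origin on the bench under the striker's centre line, 165 mm from the base's +y edge; z up, striker is drawn along +y; sear on the +x side (its plane x = 50 mm). Nothing but the lug rises above 90 mm
- lug (a point): Top centre of the striker's upright steel cocking lug: 30 mm wide (tester x), 12 mm thick (tester y, the draw direction), 45 mm tall, foot 75 mm and top 120 mm above the bench, on the tester's centre line. Moves with the striker; at y = -55 mm in the tester's frame when fully forward
- striker (a joint): m drawn back along tester +y; 0 = forward. Starts on the proud pin. Spring pushes forward 5 N at 0, +0.15 N/mm. Sear catches at 34 to 58 mm, as an unmeasured collar with a side tooth is set. From 21 to 11 mm before the catch the tooth lifts the hook (2 to 5 N extra, then fading to nothing); at the catch the hook drops with a light click and 1 mm past it the striker can be let back on it
- buffer (a joint): How far the sprung backstop (10 mm plunger under the sear's arm) is pushed in, m; 0 = untouched. The collar's tooth meets it 3 mm past the catch, felt as a sudden rise of 5 N in the pull, then 0.7 N more per mm. Meeting it means that the sear has caught. Pushed in more than 3 mm (7 N) it is strained
- sear (a joint): Angle of the sear lever, rad, hinged 58 mm above the bench at x = 50, y = 45 mm of the tester's frame: 0 = at rest or engaged; grows to 0.3 as the paddle goes down and the hook up. A light spring returns it. A cocked striker fires at 0.1 to 0.15 (paddle 4 to 7 mm down); pressing takes 2 to 10 N
- paddle (a point): Top centre of the sear's steel paddle, 26 mm (tester x) by 30 mm (tester y), 6 mm thick, at the rear end of the sear lever; 83 mm above the bench at rest, at x = 50, y = 90 mm of the tester's frame, beside the spring barrel (74 mm high); goes 13 mm down
- pin (a joint): How far the head of the tray's locating pin stands proud (m); 0 = fully home, 4 to 7 mm at the start. It sits tight (about 20 N) under the clear hood, where only the striker's nose reaches it
- spanner: An open-ended steel spanner 160 mm long lying beyond the tester; origin under its middle. A bystander: leave it alone
- solvent: Amber bottle, 54 mm across and 120 mm tall; origin under its centre. A bystander: leave it alone
- pinbox: Open grey box 70 x 100 x 30 mm; origin under its centre. A bystander: leave it alone
- jar: Small glass jar 44 mm across, 55 mm tall; origin under its centre. A bystander: leave it alone
- beaker: Glass beaker 66 mm across, 90 mm tall; origin under its centre. A bystander: leave it alone
- driver: Screwdriver 180 mm long, lying; origin under its middle. A bystander: leave it alone
- ferrule: Brass ring 38 mm across, 16 mm high; origin under its centre. A bystander: leave it alone

How it is judged (in metres and radians):
On the way, in this order (a step that is already met when the one before it is completed fails the run):
1. the striker stands drawn back, held by the sear alone with no finger on it (value of joint striker above 0.031 m and value of joint pin above 0.002 m and contact force between each of the arm, the fingers and striker below 0.1 N), for 0.3 s.
2. the fired striker has driven the pin home (value of joint pin below 0.0015 m and value of joint striker below 0.004 m), for 0.2 s.
At the end, for the whole second after the job is handed in: The pin stands proud by less than 1.5 mm, the striker is forward (within 4 mm of its end) and at rest, and the sear lever is back at rest (below 0.05 rad) (all of step 2 and value of joint sear below 0.05 rad and velocity of joint striker between -0.01 and 0.01 m/s); the robot touches nothing.
It fails at once if the sprung backstop is pushed in by more than 3 mm (value of joint buffer above 0.003 m).
It fails at once if another thing on the bench is moved by more than 30 mm (distance of any of spanner, solvent, pinbox, jar, beaker, driver, ferrule from where it was at the start of the episode above 0.03 m).
It also fails if it takes over 72 s, if anything falls off the work surface, if the arm or the gripper's body presses on something with over 40 N, if the wrist force passes 120 N, or if a joint passes its speed limit or range.

## Robot

A 6-joint arm with a two-finger parallel gripper is mounted at the origin on the work surface. World frame = base frame: x ahead of the robot, y to its left, z up, the work surface at z = 0. Lengths are in mm, angles in rad, forces in N, time in s.
With the tool pointing down it reaches from about 300 to 775 mm from the base axis. Payload 14.6 kg.
Tool frame: the origin (TCP) lies at the very end of the fingers, on their centre line; the grasp point (between the pads) lies 19 mm behind it; z points along the fingers, y is the line along which they close (so a half turn about z gives the same grasp; the last joint's range is limited). The gripper opens to 94 mm and grips with 3 to 60 N. Pads are 16 mm wide; open, the fingers measure 119 mm over their backs; the gripper's body (75 mm by 177 mm) begins 78 mm behind the grasp point.
Start: joints at [1.076, 0.3, 1.521, -0, 1.321, -0.067], TCP at [228.175, 500.425, 205.446] pointing down, gripper open.
Joint ranges: [-3.03, 3.03], [-0.79, 2.21], [0.23, 2.52], [-1.04, 4.18], [0, 3.07], [-2.55, 2.55]. Speed limits (rad/s): [2.22, 2.22, 2.57, 3.14, 3.14, 3.14].

## Interface

Orientations are given as [roll, pitch, yaw] about the fixed x, y, z axes, in that order (R = Rz(yaw) Ry(pitch) Rx(roll)).
In Python, from cell import manip, camera, get_calibration gives the robot as it stands.
- The arm moves only by the tool arm_command, never from a script. Its argument "targets" is a list of rows, each an object of numbers: "hand": the opening, from -1 (shut) to 1 (fully open), so that 0 is half open; "x", "y", "z": the shift along the tool's x, y, z in m; "yaw": the turn about the tool's z in rad. In form: [{"hand": .., "x": .., "y": .., "z": .., "yaw": ..}, ...]. A call has 1 to 10 rows; each row shifts and turns the commanded pose from where the row before left it, along the tool's axes as they then stand; what a row does not reach is not made up. A row lasts 1/10 s, in which the tool goes at most 50 mm and 8.59 degrees, less where a joint would pass 70% of its speed; a pose out of reach is approached as far as the arm can. A call is refused whole if a number of a shift passes 0.05 or a number of a turn 0.15, either way. A call with a gripper value outside its range is refused whole. The fingers move at their own pace and stop on an object; "newtons" is the grip in N (left out, the last holds). Time passes only in rows, so rows that do not move let the fingers close. It gives the time, the measured TCP pose, the force, the opening and the grip force at its end, in the units of the state.
- manip.read_state(): the state, without advancing time (a new reading comes with each control period).
- camera(name): name is "scene" or "top" or "wrist"; returns the picture (420x560x3 uint8, red, green, blue); there is no depth.
- get_calibration(name): a dict with "K" (3x3 intrinsics, pixels), "dist_coeffs" ([k1, k2, p1, p2, k3] as OpenCV has them; the pictures are not rectified), "cam_to_world" (4x4, takes a point from camera to world coordinates). Camera axes: x right, y up, looking along -z (the intrinsics and any distortion apply to the point x, -y, -z); pixel columns grow to the right and rows downward; lengths in mm; the calibration is good to about 2 mm. A picture is of the moment at which its call begins: read the wrist's pose just before it. get_calibration takes no time and is no camera call; for the wrist camera it gives the pose at the moment of the call.
- manip.sign_off(): hands the job in; it is judged then, once.
The state is a dict: "clock": time; "joints": joint angles; "qd": joint speeds; "effort": joint torques, N m; "eef_pos": TCP position; "eef_rot": TCP orientation; "wrist_force": force on the tool from outside, world axes, zero at the start; "moment": the same for the moment, N m; "finger_gap": finger opening in mm; "finger_force": force on a finger pad.
Only numpy, scipy, OpenCV 4.12 (cv2) and the standard library are available. Lean on these libraries where they do the work, as an engineer would, in place of code of your own. Each camera call takes 0.05 s, during which the arm holds its last target. There are 200 camera calls.

## Working session

There is one attempt and no reset: what is moved stays moved. The work goes in short steps, Python scripts to look and compute and a tool call to move; the robot and the scene stay as the last step left them, time stands still between calls to the robot, and variables do not carry over. Pictures are saved under pics/ and viewed, at most 10 in all, crops included, and the job is handed in when it is done.

Besides the shell and the picture viewer there is one more tool, called after ">>>" as a command line: name --argument value ..., lists and objects as JSON in quotes. arm_command: Moves the arm, as the interface text tells. Its arguments: {"type":"object","properties":{"targets":{"type":"array"},"newtons":{"type":"number"}},"required":["targets"]}

```bash
mkdir -p pics; python3 - <<'E'
from cell import manip,camera,get_calibration
import cv2,numpy as np
for n in("scene","top"):
    cv2.imwrite(f"pics/{n}0.png",camera(n)[:,:,::-1]);c=get_calibration(n)
    print(n,np.round(c["K"],1).tolist(),c["dist_coeffs"],np.round(c["cam_to_world"],3).tolist())
print(manip.read_state())
E
```

```text
scene [[439.0, 0.0, 273.6], [0.0, 439.0, 212.8], [0.0, 0.0, 1.0]] [-0.00144455  0.          0.          0.          0.        ] [[0.894, -0.278, 0.353, 971.945], [0.449, 0.566, -0.691, -875.656], [-0.008, 0.776, 0.631, 865.2], [0.0, 0.0, 0.0, 1.0]]
top [[391.8, 0.0, 284.0], [0.0, 391.8, 209.5], [0.0, 0.0, 1.0]] [-0.04110406  0.          0.          0.          0.        ] [[0.011, 0.996, -0.092, 454.281], [-1.0, 0.011, 0.005, 1.159], [0.006, 0.092, 0.996, 1186.644], [0.0, 0.0, 0.0, 1.0]]
{'clock': 0.1, 'joints': array([ 1.07639738e+00,  3.00418650e-01,  1.52149579e+00, -4.25686124e-06,
        1.32071456e+00, -6.65943933e-02]), 'qd': array([ 3.90902975e-04, -2.88191289e-03,  2.44385229e-06, -1.55414173e-03,
        2.24073081e-03,  3.23366739e-04]), 'effort': array([ 1.40149579e-03, -5.32639825e+01, -3.53287625e+01,  7.09608220e-02,
        2.34620314e-02, -2.35176043e-05]), 'eef_pos': array([228.07210091, 500.22961451, 204.95118442]), 'eef_rot': array([-3.14055833e+00, -6.48495004e-05,  2.71378913e+00]), 'wrist_force': array([ 0.25882973, -0.63289007, -0.64018185]), 'moment': array([-0.0139441 ,  0.04281819,  0.03168241]), 'finger_force': 0.0, 'finger_gap': 93.65123317552707}
```

View pics/top0.png

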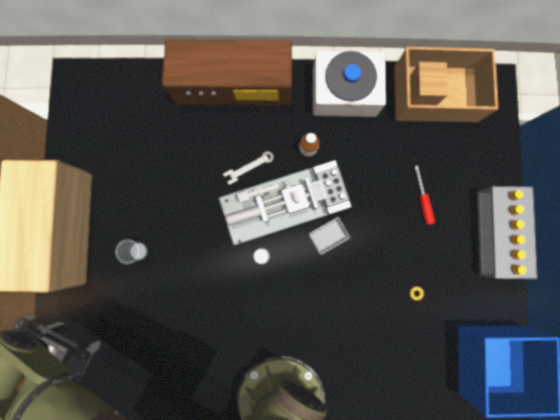

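View pics/scene0.png

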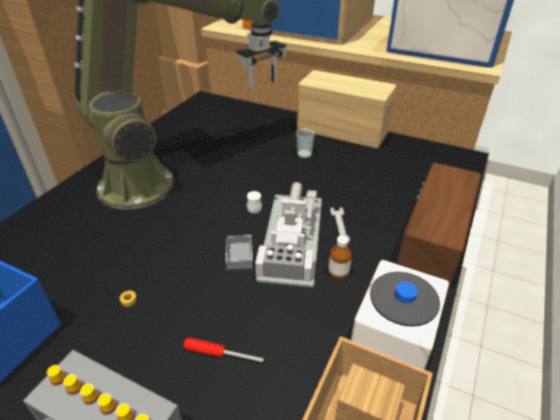

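The top view shows the tester's base with corners at about (220,195), (338,161), (352,210) and (233,244). The tray is at its right end, so tester +y points image-left (world +y) and the sear is on the upper side. The bottle is at (310,145), the box at (330,235), the jar at (261,256) and the spanner at (248,168). I'll measure the base and take a crop.

```bash
cat > h.py <<'E'
from cell import manip,camera,get_calibration
import cv2,numpy as np
def ray(n,uv,c=None):
    c=c or get_calibration(n);T=np.array(c["cam_to_world"])
    p=cv2.undistortPoints(np.array([[uv]],float),np.array(c["K"]),np.array(c["dist_coeffs"]))[0,0]
    return T[:3,3],T[:3,:3]@np.array([p[0],-p[1],-1])
def onz(n,uv,z,c=None):
    o,d=ray(n,uv,c);return o+d*(z-o[2])/d[2]
def proj(n,P,c=None):
    c=c or get_calibration(n);T=np.linalg.inv(np.array(c["cam_to_world"]))
    q=(T[:3,:3]@np.array(P,float).T).T+T[:3,3];q=q*[1,-1,-1]
    return cv2.projectPoints(q,np.zeros(3),np.zeros(3),np.array(c["K"]),np.array(c["dist_coeffs"]))[0][:,0]
E
python3 - <<'E'
from h import *
im=cv2.imread("pics/top0.png")
x0,y0=205,120
cv2.imwrite("pics/c1.png",cv2.resize(im[y0:y0+150,x0:x0+160],None,fx=4,fy=4,interpolation=cv2.INTER_CUBIC)[:600])
hs=cv2.cvtColor(im,cv2.COLOR_BGR2HSV)
m=((hs[:,:,2]>90)*255).astype(np.uint8);m[:150]=0;m[250:]=0
cs,_=cv2.findContours(m,0,2)
for c in cs:
    if cv2.contourArea(c)>1500:
        r=cv2.minAreaRect(c);b=cv2.boxPoints(r);print(r);print(b,[np.round(onz("top",p,12)[:2]) for p in b])
E
```

```text
((513.5, 217.49998474121094), (42.99999237060547, 62.99999237060547), -0.0)
[[492.      248.99998]
 [492.      185.99998]
 [535.      185.99998]
 [535.      248.99998]] [array([ 450., -636.]), array([ 643., -643.]), array([ 645., -780.]), array([ 451., -771.])]
((284.6351013183594, 202.0310821533203), (51.09430694580078, 125.013427734375), 71.99584197998047)
[[217.29282 197.05481]
 [336.18484 158.41492]
 [351.9774  207.00735]
 [233.08536 245.64725]] [array([598., 198.]), array([ 721., -162.]), array([ 573., -210.]), array([453., 146.])]
((45.5, 199.5), (99.0, 91.0), 90.0)
[[-3.0310009e-15  1.5000000e+02]
 [ 9.1000000e+01  1.5000000e+02]
 [ 9.1000000e+01  2.4900000e+02]
 [ 0.0000000e+00  2.4900000e+02]] [array([739., 882.]), array([740., 592.]), array([437., 574.]), array([433., 858.])]
```

View pics/c1.png

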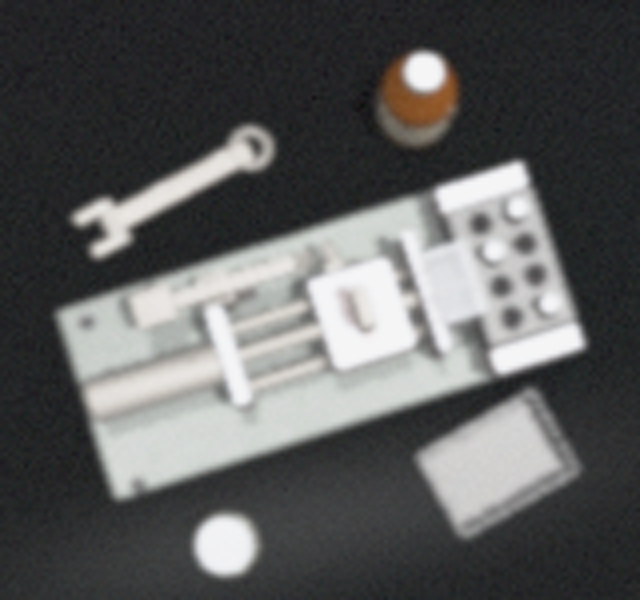

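```bash
python3 - <<'E'
from h import *
A=onz("top",(219.5,198),12)[:2];B=onz("top",(234.5,244.5),12)[:2];C=onz("top",(351.2,207),25)[:2]
u=(A-B);print(A,B,C,np.linalg.norm(u),np.linalg.norm(B-C))
ey1=(B-C)/np.linalg.norm(B-C);ex=u/np.linalg.norm(u);ey2=np.array([-ex[1],ex[0]])
print(ey1,ey2);ey=ey1+ey2;ey/=np.linalg.norm(ey);ex=np.array([ey[1],-ey[0]])
O=(A+B)/2-165*ey
print("O",O,"yaw",np.arctan2(ey[1],ey[0]),"lug",O-50*ey,"pad",O+50*ex+90*ey,"pad seen",onz("top",(243,196.7),83),"lug seen",onz("top",(294,195.5),120))
print(get_calibration("wrist"))
E
```

```text
[595.60816125 190.75339196] [456.2861673  142.31844458] [ 571.53697489 -204.89270011] 147.50105805321397 365.83921009265964
[-0.31503132  0.94908128] [-0.32837017  0.94454912]
O [579.02910364  10.30753508] yaw 1.89832992371556 lug [595.11453981 -37.03439922] pad [597.41725283 111.60845299] pad seen [591.52981474 112.66254403  83.        ] lug seen [591.85154918 -30.89578498 120.        ]
{'K': array([[295.68896711,   0.        , 274.66225323],
       [  0.        , 295.68896711, 211.20068587],
       [  0.        ,   0.        ,   1.        ]]), 'dist_coeffs': array([-0.01338354,  0.        ,  0.        ,  0.        ,  0.        ]), 'cam_to_world': array([[ 4.13793671e-01, -8.82906208e-01, -2.21926623e-01,
         1.63276442e+02],
       [ 9.10369809e-01,  4.00970207e-01,  1.02223794e-01,
         5.28763047e+02],
       [-1.26805845e-03, -2.44334856e-01,  9.69690090e-01,
         3.84090648e+02],
       [ 0.00000000e+00,  0.00000000e+00,  0.00000000e+00,
         1.00000000e+00]])}
```

>>> arm_command --targets '[{"hand":-1,"yaw":0.136},{"hand":-1,"yaw":0.136},{"hand":-1,"yaw":0.136},{"hand":-1,"yaw":0.136},{"hand":-1,"yaw":0.136},{"hand":-1,"yaw":0.136},{"hand":-1},{"hand":-1,"x":-0.038,"y":0.0097},{"hand":-1,"x":-0.038,"y":0.0097},{"hand":-1,"x":-0.038,"y":0.0097}]' --newtons 20

```text
schema error: expected keys hand, x, y, z, yaw
```

>>> arm_command --targets '[{"hand":-1,"x":-0.038,"y":0.0097},{"hand":-1,"x":-0.038,"y":0.0097},{"hand":-1,"x":-0.038,"y":0.0097},{"hand":-1,"x":-0.038,"y":0.0097},{"hand":-1,"x":-0.038,"y":0.0097},{"hand":-1,"x":-0.038,"y":0.0097},{"hand":-1,"x":-0.038,"y":0.0097},{"hand":-1,"x":-0.038,"y":0.0097},{"hand":-1,"x":-0.038,"y":0.0097},{"hand":-1,"x":-0.038,"y":0.0097}]'

```text
schema error: expected keys hand, x, y, z, yaw
```

>>> arm_command --targets '[{"hand":-1,"x":-0.038,"y":0.0097},{"hand":-1,"x":-0.038,"y":0.0097},{"hand":-1,"x":-0.038,"y":0.0097},{"hand":-1,"x":-0.038,"y":0.0097},{"hand":-1,"x":-0.038,"y":0.0097},{"hand":-1},{"hand":-1},{"hand":-1}]'

```text
schema error: expected keys hand, x, y, z, yaw
```

```bash
python3 - <<'E'
from h import *
s=manip.read_state();print(s["clock"],s["eef_pos"],s["eef_rot"],s["finger_gap"],s["wrist_force"])
np.save("w1.npy",get_calibration("wrist"),allow_pickle=True)
cv2.imwrite("pics/w1.png",camera("wrist")[:,:,::-1])
E
```

```text
0.1 [228.07210091 500.22961451 204.95118442] [-3.14055833e+00 -6.48495004e-05  2.71378913e+00] 93.65123317552707 [ 0.25882973 -0.63289007 -0.64018185]
```

View pics/w1.png

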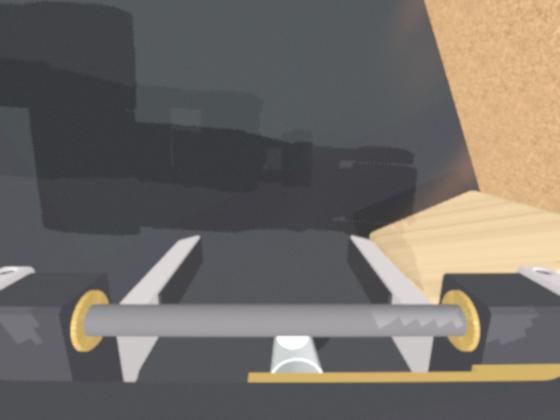

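All keys are required in every row, so the calls were refused and nothing moved. The picture is just the start pose: the open fingers, with the beaker behind the crossbar at (295,355). I'll resend the moves with full rows.

>>> arm_command --targets '[{"hand":-1,"x":0,"y":0,"z":0,"yaw":0.136},{"hand":-1,"x":0,"y":0,"z":0,"yaw":0.136},{"hand":-1,"x":0,"y":0,"z":0,"yaw":0.136},{"hand":-1,"x":0,"y":0,"z":0,"yaw":0.136},{"hand":-1,"x":0,"y":0,"z":0,"yaw":0.136},{"hand":-1,"x":0,"y":0,"z":0,"yaw":0.136},{"hand":-1,"x":0,"y":0,"z":0,"yaw":0},{"hand":-1,"x":-0.038,"y":0.0097,"z":0,"yaw":0},{"hand":-1,"x":-0.038,"y":0.0097,"z":0,"yaw":0},{"hand":-1,"x":-0.038,"y":0.0097,"z":0,"yaw":0}]' --newtons 20

```text
clock: 1.15
eef_pos: [292.7, 400.6, 205.3]
eef_rot: [-3.141, 0.0, 1.903]
wrist_force: [1.0, 0.3, 0.2]
finger_gap: 17.1
finger_force: 0.0
```

>>> arm_command --targets '[{"hand":-1,"x":-0.038,"y":0.0097,"z":0,"yaw":0},{"hand":-1,"x":-0.038,"y":0.0097,"z":0,"yaw":0},{"hand":-1,"x":-0.038,"y":0.0097,"z":0,"yaw":0},{"hand":-1,"x":-0.038,"y":0.0097,"z":0,"yaw":0},{"hand":-1,"x":-0.038,"y":0.0097,"z":0,"yaw":0},{"hand":-1,"x":-0.038,"y":0.0097,"z":0,"yaw":0},{"hand":-1,"x":-0.038,"y":0.0097,"z":0,"yaw":0},{"hand":-1,"x":-0.038,"y":0.0097,"z":0,"yaw":0},{"hand":-1,"x":-0.038,"y":0.0097,"z":0,"yaw":0},{"hand":-1,"x":-0.038,"y":0.0097,"z":0,"yaw":0}]'

```text
clock: 2.15
eef_pos: [506.9, 71.6, 205.4]
eef_rot: [3.142, -0.0, 1.902]
wrist_force: [0.1, 1.2, -0.8]
finger_gap: 0.5
finger_force: 0.0
```

>>> arm_command --targets '[{"hand":-1,"x":-0.038,"y":0.0097,"z":0,"yaw":0},{"hand":-1,"x":-0.038,"y":0.0097,"z":0,"yaw":0},{"hand":-1,"x":-0.038,"y":0.0097,"z":0,"yaw":0},{"hand":-1,"x":-0.038,"y":0.0097,"z":0,"yaw":0},{"hand":-1,"x":-0.038,"y":0.0097,"z":0,"yaw":0},{"hand":-1,"x":0,"y":0,"z":0,"yaw":0},{"hand":-1,"x":0,"y":0,"z":0,"yaw":0},{"hand":-1,"x":0,"y":0,"z":0,"yaw":0}]'

```text
clock: 2.95
eef_pos: [612.9, -90.4, 205.4]
eef_rot: [-3.141, -0.0, 1.9]
wrist_force: [-0.5, -0.1, 0.1]
finger_gap: 0.3
finger_force: 0.0
```

```bash
python3 - <<'E'
from h import *
s=manip.read_state();print(s["clock"],s["eef_pos"],s["eef_rot"],s["finger_gap"],s["wrist_force"])
np.save("w1.npy",get_calibration("wrist"),allow_pickle=True)
cv2.imwrite("pics/w1.png",camera("wrist")[:,:,::-1])
E
```

```text
2.95 [612.86623502 -90.38166081 205.41977458] [-3.14134843e+00 -2.46350546e-04  1.90041073e+00] 0.29308662351754566 [-0.53976808 -0.11644448  0.10677765]
```

View pics/w1.png

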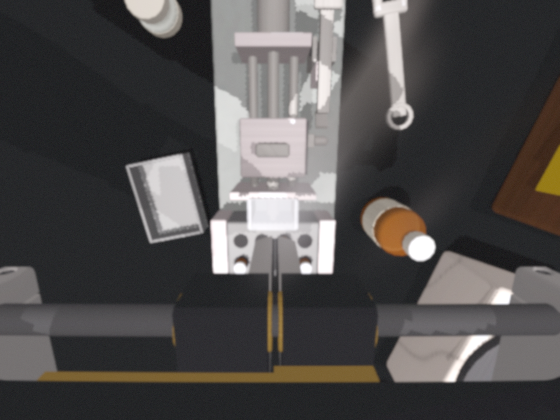

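The wrist view shows the lug top at about (272,150) and the tester upright in the image. The striker carriage is at rows 120-178, the hood at (273,210), the bottle at (400,230), and the paddle at the top edge near (328,5).

```bash
python3 - <<'E'
from h import *
c=np.load("w1.npy",allow_pickle=True).item()
yaw=1.900;ey=np.array([np.cos(yaw),np.sin(yaw)]);ex=np.array([ey[1],-ey[0]])
t=np.array([612.87,-90.38])
for n,uv,z in[("lugL",(255,150),120),("lugR",(290,150),120),("lug",(272.5,150),120),("base L top",(212,20),12),("base L low",(217,190),12),("base R top",(345,20),12),("base R low",(337,190),12),("carL",(241,121),75),("carR",(306,121),75),("sear arm", (325,60),83),("padR",(342,8),83),("padL",(316,8),83)]:
    p=onz("w",uv,z,c)[:2];print(n,p.round(1),"tool x,y",((p-t)@ey).round(1),((p-t)@ex).round(1))
im=cv2.imread("pics/w1.png");cv2.imwrite("pics/c2.png",cv2.resize(im[100:200,210:350],None,fx=5,fy=5,interpolation=2))
E
```

```text
lugL [576.7 -40.8] tool x,y 58.6 -18.2
lugR [605.8 -30.8] tool x,y 58.6 12.5
lug [591.3 -35.8] tool x,y 58.6 -2.8
base L top [481.3  73.3] tool x,y 197.4 -71.6
base L low [ 541.1 -110.9] tool x,y 3.8 -74.5
base R top [622.6 121.8] tool x,y 197.7 77.8
base R low [686.  -61.1] tool x,y 4.1 78.7
carL [552.4 -21. ] tool x,y 85.2 -34.8
carR [6.141e+02 2.000e-01] tool x,y 85.3 30.5
sear arm [611.2  56.8] tool x,y 139.8 46.0
padR [610.1 102.1] tool x,y 183.0 59.6
padL [587.9  94.4] tool x,y 182.9 36.1
```

View pics/c2.png

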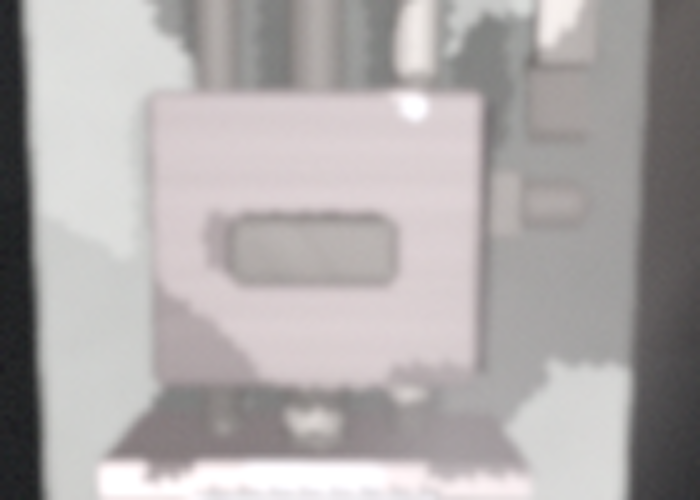

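The lug centre is at tool x +58.6, y −2.5. I'll come down in front of it to TCP z = 98 and approach.

>>> arm_command --targets '[{"hand":-1,"x":0.02,"y":-0.0025,"z":0,"yaw":0},{"hand":-1,"x":0,"y":0,"z":0.03,"yaw":0},{"hand":-1,"x":0,"y":0,"z":0.03,"yaw":0},{"hand":-1,"x":0,"y":0,"z":0.03,"yaw":0},{"hand":-1,"x":0,"y":0,"z":0.017,"yaw":0},{"hand":-1,"x":0,"y":0,"z":0,"yaw":0},{"hand":-1,"x":0.01,"y":0,"z":0,"yaw":0},{"hand":-1,"x":0.008,"y":0,"z":0,"yaw":0},{"hand":-1,"x":0,"y":0,"z":0,"yaw":0},{"hand":-1,"x":0,"y":0,"z":0,"yaw":0}]'

```text
clock: 4.0
eef_pos: [598.9, -55.7, 99.4]
eef_rot: [3.14, 0.001, 1.899]
wrist_force: [-0.4, -0.1, 1.1]
finger_gap: 0.3
finger_force: 0.0
```

>>> arm_command --targets '[{"hand":-1,"x":0.002,"y":0,"z":0,"yaw":0},{"hand":-1,"x":0.002,"y":0,"z":0,"yaw":0},{"hand":-1,"x":0,"y":0,"z":0,"yaw":0}]'

```text
clock: 4.3
eef_pos: [597.3, -52.2, 98.5]
eef_rot: [3.142, -0.0, 1.898]
wrist_force: [0.5, -0.4, -1.0]
finger_gap: 0.5
finger_force: 0.0
```

>>> arm_command --targets '[{"hand":-1,"x":0.002,"y":0,"z":0,"yaw":0},{"hand":-1,"x":0,"y":0,"z":0,"yaw":0}]'

```text
clock: 4.5
eef_pos: [596.7, -50.3, 98.4]
eef_rot: [-3.142, -0.0, 1.898]
wrist_force: [0.4, -0.7, -0.1]
finger_gap: 0.5
finger_force: 0.0
```

>>> arm_command --targets '[{"hand":-1,"x":0.002,"y":0,"z":0,"yaw":0},{"hand":-1,"x":0,"y":0,"z":0,"yaw":0}]'

```text
clock: 4.7
eef_pos: [596.2, -48.9, 98.4]
eef_rot: [3.141, 0.001, 1.898]
wrist_force: [1.7, -4.5, -1.8]
finger_gap: 0.5
finger_force: 2.7
```

>>> arm_command --targets '[{"hand":-1,"x":0.002,"y":0,"z":0,"yaw":0},{"hand":-1,"x":0,"y":0,"z":0,"yaw":0}]'

```text
clock: 4.9
eef_pos: [595.6, -47.2, 98.4]
eef_rot: [3.141, 0.001, 1.898]
wrist_force: [2.2, -5.1, -2.1]
finger_gap: 0.3
finger_force: 2.9
```

>>> arm_command --targets '[{"hand":-1,"x":0.002,"y":0,"z":0,"yaw":0},{"hand":-1,"x":0,"y":0,"z":0,"yaw":0}]'

```text
clock: 5.1
eef_pos: [595.0, -45.3, 98.5]
eef_rot: [3.141, 0.001, 1.898]
wrist_force: [1.1, -6.0, -1.2]
finger_gap: 0.5
finger_force: 3.0
```

>>> arm_command --targets '[{"hand":-1,"x":0.002,"y":0,"z":0,"yaw":0},{"hand":-1,"x":0,"y":0,"z":0,"yaw":0}]'

```text
clock: 5.3
eef_pos: [594.4, -43.5, 98.5]
eef_rot: [3.141, 0.001, 1.898]
wrist_force: [2.0, -5.2, -1.2]
finger_gap: 0.5
finger_force: 3.2
```

>>> arm_command --targets '[{"hand":-1,"x":0.002,"y":0,"z":0,"yaw":0},{"hand":-1,"x":0,"y":0,"z":0,"yaw":0}]'

```text
clock: 5.5
eef_pos: [593.7, -41.6, 98.5]
eef_rot: [3.141, 0.001, 1.898]
wrist_force: [2.0, -5.9, -1.4]
finger_gap: 0.3
finger_force: 3.3
```

>>> arm_command --targets '[{"hand":-1,"x":0.002,"y":0,"z":0,"yaw":0},{"hand":-1,"x":0,"y":0,"z":0,"yaw":0}]'

```text
clock: 5.7
eef_pos: [593.1, -39.8, 98.5]
eef_rot: [3.141, 0.001, 1.898]
wrist_force: [3.1, -5.0, -1.6]
finger_gap: 0.4
finger_force: 3.5
```

>>> arm_command --targets '[{"hand":-1,"x":0.002,"y":0,"z":0,"yaw":0},{"hand":-1,"x":0,"y":0,"z":0,"yaw":0}]'

```text
clock: 5.9
eef_pos: [592.5, -37.9, 98.5]
eef_rot: [3.141, 0.002, 1.898]
wrist_force: [2.9, -6.2, -2.2]
finger_gap: 1.0
finger_force: 3.6
```

>>> arm_command --targets '[{"hand":-1,"x":0.002,"y":0,"z":0,"yaw":0},{"hand":-1,"x":0,"y":0,"z":0,"yaw":0}]'

```text
clock: 6.1
eef_pos: [591.8, -36.1, 98.5]
eef_rot: [3.141, 0.002, 1.897]
wrist_force: [2.7, -7.0, -2.7]
finger_gap: 0.6
finger_force: 3.8
```

>>> arm_command --targets '[{"hand":-1,"x":0.002,"y":0,"z":0,"yaw":0},{"hand":-1,"x":0,"y":0,"z":0,"yaw":0}]'

```text
clock: 6.3
eef_pos: [591.3, -34.3, 98.5]
eef_rot: [3.141, 0.002, 1.897]
wrist_force: [3.5, -7.3, -1.8]
finger_gap: 0.4
finger_force: 4.3
```

>>> arm_command --targets '[{"hand":-1,"x":0.002,"y":0,"z":0,"yaw":0},{"hand":-1,"x":0,"y":0,"z":0,"yaw":0}]'

```text
clock: 6.5
eef_pos: [590.7, -32.6, 98.5]
eef_rot: [3.141, 0.002, 1.897]
wrist_force: [3.7, -8.4, -2.9]
finger_gap: 0.3
finger_force: 4.6
```

>>> arm_command --targets '[{"hand":-1,"x":0.002,"y":0,"z":0,"yaw":0},{"hand":-1,"x":0,"y":0,"z":0,"yaw":0}]'

```text
clock: 6.7
eef_pos: [590.0, -30.7, 98.5]
eef_rot: [3.141, 0.002, 1.897]
wrist_force: [4.8, -9.6, -3.0]
finger_gap: 0.6
finger_force: 4.9
```

>>> arm_command --targets '[{"hand":-1,"x":0.002,"y":0,"z":0,"yaw":0},{"hand":-1,"x":0,"y":0,"z":0,"yaw":0}]'

```text
clock: 6.9
eef_pos: [589.4, -28.9, 98.5]
eef_rot: [3.141, 0.002, 1.897]
wrist_force: [4.2, -9.9, -2.9]
finger_gap: 0.7
finger_force: 5.1
```

>>> arm_command --targets '[{"hand":-1,"x":0.002,"y":0,"z":0,"yaw":0},{"hand":-1,"x":0,"y":0,"z":0,"yaw":0}]'

```text
clock: 7.1
eef_pos: [588.8, -27.1, 98.5]
eef_rot: [3.141, 0.002, 1.897]
wrist_force: [3.9, -10.2, -2.9]
finger_gap: 0.2
finger_force: 5.4
```

>>> arm_command --targets '[{"hand":-1,"x":0.002,"y":0,"z":0,"yaw":0},{"hand":-1,"x":0,"y":0,"z":0,"yaw":0}]'

```text
clock: 7.3
eef_pos: [588.1, -25.1, 98.5]
eef_rot: [3.141, 0.002, 1.897]
wrist_force: [3.7, -8.8, -2.7]
finger_gap: 0.4
finger_force: 5.0
```

>>> arm_command --targets '[{"hand":-1,"x":0.002,"y":0,"z":0,"yaw":0},{"hand":-1,"x":0,"y":0,"z":0,"yaw":0}]'

```text
clock: 7.5
eef_pos: [587.5, -23.2, 98.5]
eef_rot: [3.141, 0.002, 1.897]
wrist_force: [3.5, -9.7, -1.7]
finger_gap: 0.2
finger_force: 5.0
```

>>> arm_command --targets '[{"hand":-1,"x":0.002,"y":0,"z":0,"yaw":0},{"hand":-1,"x":0,"y":0,"z":0,"yaw":0}]'

```text
clock: 7.7
eef_pos: [586.8, -21.3, 98.5]
eef_rot: [3.141, 0.002, 1.897]
wrist_force: [4.7, -9.5, -3.2]
finger_gap: 0.2
finger_force: 5.0
```

>>> arm_command --targets '[{"hand":-1,"x":0.002,"y":0,"z":0,"yaw":0},{"hand":-1,"x":0,"y":0,"z":0,"yaw":0}]'

```text
clock: 7.9
eef_pos: [586.2, -19.4, 98.5]
eef_rot: [3.141, 0.002, 1.897]
wrist_force: [3.9, -9.0, -2.5]
finger_gap: 0.1
finger_force: 4.8
```

>>> arm_command --targets '[{"hand":-1,"x":0.002,"y":0,"z":0,"yaw":0},{"hand":-1,"x":0,"y":0,"z":0,"yaw":0}]'

```text
clock: 8.1
eef_pos: [585.5, -17.3, 98.5]
eef_rot: [3.141, 0.002, 1.897]
wrist_force: [2.8, -8.1, -1.2]
finger_gap: 0.3
finger_force: 4.4
```

>>> arm_command --targets '[{"hand":-1,"x":0.001,"y":0,"z":0,"yaw":0},{"hand":-1,"x":0,"y":0,"z":0,"yaw":0}]'

```text
clock: 8.3
eef_pos: [585.2, -16.4, 98.5]
eef_rot: [3.141, 0.002, 1.897]
wrist_force: [3.6, -8.2, -2.7]
finger_gap: 0.2
finger_force: 4.4
```

>>> arm_command --targets '[{"hand":-1,"x":0.001,"y":0,"z":0,"yaw":0},{"hand":-1,"x":0,"y":0,"z":0,"yaw":0}]'

```text
clock: 8.5
eef_pos: [584.9, -15.7, 98.5]
eef_rot: [3.141, 0.002, 1.897]
wrist_force: [4.2, -10.3, -2.9]
finger_gap: 0.2
finger_force: 5.4
```

The pull jumped after the drop at about −18, which looks like the backstop. I'll confirm with half a millimetre more.

>>> arm_command --targets '[{"hand":-1,"x":0.0005,"y":0,"z":0,"yaw":0},{"hand":-1,"x":0,"y":0,"z":0,"yaw":0}]'

```text
clock: 8.7
eef_pos: [584.8, -15.3, 98.5]
eef_rot: [3.141, 0.002, 1.897]
wrist_force: [3.1, -10.4, -3.6]
finger_gap: 0.3
finger_force: 5.5
```

The force is back on its spring baseline, so this is the click and not the backstop. The catch is at about y = −16, matching the prediction from the hump. I'll go about 1 mm further.

>>> arm_command --targets '[{"hand":-1,"x":0.0005,"y":0,"z":0,"yaw":0},{"hand":-1,"x":0,"y":0,"z":0,"yaw":0}]'

```text
clock: 8.9
eef_pos: [584.7, -14.9, 98.5]
eef_rot: [3.141, 0.002, 1.897]
wrist_force: [3.5, -10.6, -2.9]
finger_gap: 0.3
finger_force: 5.6
```

>>> arm_command --targets '[{"hand":-1,"x":0.0005,"y":0,"z":0,"yaw":0},{"hand":-1,"x":0,"y":0,"z":0,"yaw":0}]'

```text
clock: 9.1
eef_pos: [584.5, -14.4, 98.5]
eef_rot: [3.141, 0.002, 1.897]
wrist_force: [5.1, -10.5, -3.0]
finger_gap: 0.9
finger_force: 5.6
```

>>> arm_command --targets '[{"hand":-1,"x":-0.001,"y":0,"z":0,"yaw":0},{"hand":-1,"x":0,"y":0,"z":0,"yaw":0}]'

```text
clock: 9.3
eef_pos: [584.9, -15.4, 98.5]
eef_rot: [3.141, 0.002, 1.897]
wrist_force: [4.8, -11.0, -3.7]
finger_gap: 0.7
finger_force: 5.8
```

>>> arm_command --targets '[{"hand":-1,"x":-0.001,"y":0,"z":0,"yaw":0},{"hand":-1,"x":0,"y":0,"z":0,"yaw":0}]'

```text
clock: 9.5
eef_pos: [585.2, -16.3, 98.5]
eef_rot: [3.141, 0.002, 1.897]
wrist_force: [4.5, -10.2, -2.8]
finger_gap: 0.1
finger_force: 5.5
```

>>> arm_command --targets '[{"hand":-1,"x":-0.001,"y":0,"z":0,"yaw":0},{"hand":-1,"x":0,"y":0,"z":0,"yaw":0}]'

```text
clock: 9.7
eef_pos: [585.2, -16.5, 98.5]
eef_rot: [3.141, 0.001, 1.897]
wrist_force: [2.6, -6.6, -1.1]
finger_gap: 0.3
finger_force: 3.4
```

The force is dropping while the striker stays put, so the sear is taking the load. I'll back off further.

>>> arm_command --targets '[{"hand":-1,"x":-0.001,"y":0,"z":0,"yaw":0},{"hand":-1,"x":0,"y":0,"z":0,"yaw":0}]'

```text
clock: 9.9
eef_pos: [585.3, -16.7, 98.4]
eef_rot: [-3.141, -0.0, 1.898]
wrist_force: [0.6, -2.4, -0.4]
finger_gap: 0.3
finger_force: 1.0
```

>>> arm_command --targets '[{"hand":-1,"x":-0.002,"y":0,"z":0,"yaw":0},{"hand":-1,"x":0,"y":0,"z":0,"yaw":0}]'

```text
clock: 10.1
eef_pos: [586.0, -18.6, 98.5]
eef_rot: [-3.142, -0.0, 1.898]
wrist_force: [-0.0, -0.2, 0.1]
finger_gap: 0.2
finger_force: 0.0
```

>>> arm_command --targets '[{"hand":-1,"x":-0.004,"y":0,"z":0,"yaw":0},{"hand":-1,"x":0,"y":0,"z":0,"yaw":0}]'

```text
clock: 10.3
eef_pos: [587.4, -22.8, 98.5]
eef_rot: [3.142, 0.0, 1.898]
wrist_force: [-0.3, -0.4, 0.2]
finger_gap: 0.5
finger_force: 0.0
```

The striker is held by the sear alone. I'll rise and look at the paddle.

>>> arm_command --targets '[{"hand":-1,"x":0,"y":0,"z":-0.03,"yaw":0},{"hand":-1,"x":0,"y":0,"z":-0.03,"yaw":0},{"hand":-1,"x":0,"y":0,"z":-0.03,"yaw":0},{"hand":-1,"x":0.025,"y":0.017,"z":0,"yaw":0},{"hand":-1,"x":0.025,"y":0.017,"z":0,"yaw":0},{"hand":-1,"x":0.026,"y":0.016,"z":0,"yaw":0},{"hand":-1,"x":0,"y":0,"z":0,"yaw":0},{"hand":-1,"x":0,"y":0,"z":0,"yaw":0},{"hand":-1,"x":0,"y":0,"z":0,"yaw":0}]'

```text
clock: 11.2
eef_pos: [610.1, 64.7, 188.4]
eef_rot: [-3.141, 0.0, 1.897]
wrist_force: [0.6, -0.7, 0.0]
finger_gap: 0.6
finger_force: 0.0
```

```bash
python3 - <<'E'
from h import *
s=manip.read_state();print(s["clock"],s["eef_pos"],s["eef_rot"])
np.save("w2.npy",dict(c=get_calibration("wrist"),t=s["eef_pos"],yaw=s["eef_rot"][2]),allow_pickle=True)
cv2.imwrite("pics/w2.png",camera("wrist")[:,:,::-1])
E
```

```text
11.2 [610.06044968  64.7320611  188.39783835] [-3.14136126e+00  6.92744087e-05  1.89716430e+00]
```

View pics/w2.png

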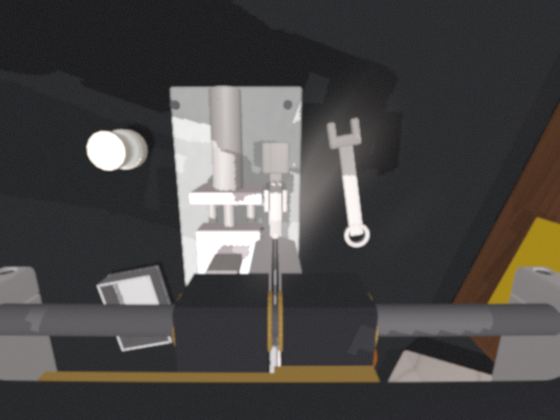

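The view shows the paddle at (276,157), directly ahead, and the striker still drawn, with the lug at (225,263) close to the rod plate.

```bash
python3 - <<'E'
from h import *
d=np.load("w2.npy",allow_pickle=True).item();c=d["c"];y=d["yaw"];t=d["t"][:2]
ey=np.array([np.cos(y),np.sin(y)]);ex=np.array([ey[1],-ey[0]])
for uv in[(263,143),(289,171),(276,157),(225,256)]:
    p=onz("w",uv,83 if uv[0]>230 else 120,c)[:2]-t;print(uv,p@ey,p@ex)
E
```

```text
(263, 143) 64.18403493294655 -11.848721972673363
(289, 171) 37.9932662207089 12.887813776513266
(276, 157) 51.23228839542653 0.381131686796227
(225, 256) -34.04965797784354 -45.389542727260334
```

>>> arm_command --targets '[{"hand":-1,"x":0.026,"y":0.0005,"z":0,"yaw":0},{"hand":-1,"x":0.026,"y":0,"z":0,"yaw":0},{"hand":-1,"x":0,"y":0,"z":0.03,"yaw":0},{"hand":-1,"x":0,"y":0,"z":0.03,"yaw":0},{"hand":-1,"x":0,"y":0,"z":0.03,"yaw":0},{"hand":-1,"x":0,"y":0,"z":0.008,"yaw":0},{"hand":-1,"x":0,"y":0,"z":0,"yaw":0},{"hand":-1,"x":0,"y":0,"z":0,"yaw":0}]'

```text
clock: 12.05
eef_pos: [594.7, 114.7, 92.0]
eef_rot: [3.14, 0.0, 1.897]
wrist_force: [-0.0, -0.4, 0.5]
finger_gap: 0.3
finger_force: 0.0
```

>>> arm_command --targets '[{"hand":-1,"x":0,"y":0,"z":0.003,"yaw":0},{"hand":-1,"x":0,"y":0,"z":0.003,"yaw":0},{"hand":-1,"x":0,"y":0,"z":0,"yaw":0}]'

```text
clock: 12.35
eef_pos: [593.9, 115.0, 84.5]
eef_rot: [3.141, 0.0, 1.898]
wrist_force: [0.6, 0.3, -0.3]
finger_gap: 0.4
finger_force: 0.0
```

>>> arm_command --targets '[{"hand":-1,"x":0,"y":0,"z":0.003,"yaw":0},{"hand":-1,"x":0,"y":0,"z":0,"yaw":0}]'

```text
clock: 12.55
eef_pos: [594.1, 115.6, 82.0]
eef_rot: [3.141, -0.001, 1.898]
wrist_force: [-1.2, 2.5, 3.1]
finger_gap: 0.1
finger_force: 1.7
```

In contact with the paddle. Pressing about 9 mm down.

>>> arm_command --targets '[{"hand":-1,"x":0,"y":0,"z":0.003,"yaw":0},{"hand":-1,"x":0,"y":0,"z":0.003,"yaw":0},{"hand":-1,"x":0,"y":0,"z":0.003,"yaw":0},{"hand":-1,"x":0,"y":0,"z":0,"yaw":0},{"hand":-1,"x":0,"y":0,"z":0,"yaw":0}]'

```text
clock: 13.05
eef_pos: [594.1, 115.8, 72.7]
eef_rot: [3.141, -0.001, 1.898]
wrist_force: [-0.8, 5.7, 6.3]
finger_gap: 0.3
finger_force: 3.7
```

>>> arm_command --targets '[{"hand":-1,"x":0,"y":0,"z":-0.01,"yaw":0},{"hand":-1,"x":0,"y":0,"z":-0.03,"yaw":0},{"hand":-1,"x":0,"y":0,"z":-0.04,"yaw":0},{"hand":-1,"x":0,"y":0,"z":-0.04,"yaw":0},{"hand":-1,"x":-0.026,"y":0,"z":0,"yaw":0},{"hand":-1,"x":-0.026,"y":0,"z":0,"yaw":0},{"hand":-1,"x":-0.02,"y":0,"z":0,"yaw":0},{"hand":-1,"x":0,"y":0,"z":0,"yaw":0},{"hand":-1,"x":0,"y":0,"z":0,"yaw":0}]'

```text
clock: 13.95
eef_pos: [616.9, 46.8, 192.5]
eef_rot: [-3.141, -0.0, 1.897]
wrist_force: [-0.8, -0.3, 0.1]
finger_gap: 0.4
finger_force: 0.0
```

```bash
python3 - <<'E'
from h import *
s=manip.read_state();print(s["clock"],s["eef_pos"],s["eef_rot"])
cv2.imwrite("pics/w3.png",camera("wrist")[:,:,::-1])
E
```

```text
13.95 [616.9245103   46.79427832 192.45236981] [-3.14127162e+00 -6.12112720e-05  1.89704949e+00]
```

View pics/w3.png

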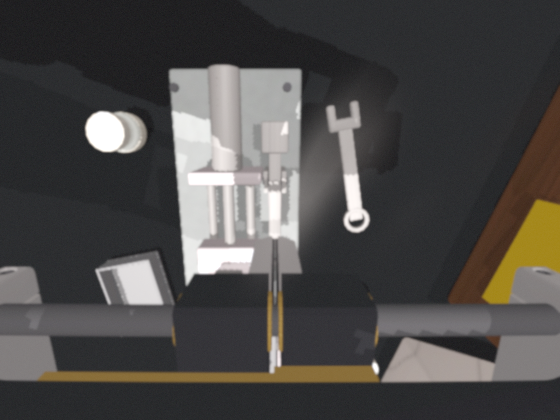

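The striker has fired: the carriage's rear edge is at row 240, well forward of the rod plate at row 178. I'll go back to the first viewpoint and measure the lug, to confirm the pin went home.

>>> arm_command --targets '[{"hand":-1,"x":-0.025,"y":-0.01,"z":-0.013,"yaw":0},{"hand":-1,"x":-0.03,"y":-0.01,"z":0,"yaw":0},{"hand":-1,"x":-0.03,"y":-0.01,"z":0,"yaw":0},{"hand":-1,"x":-0.03,"y":-0.01,"z":0,"yaw":0},{"hand":-1,"x":-0.015,"y":-0.01,"z":0,"yaw":0},{"hand":-1,"x":0,"y":0,"z":0,"yaw":0},{"hand":-1,"x":0,"y":0,"z":0,"yaw":0},{"hand":-1,"x":0,"y":0,"z":0,"yaw":0}]'

```text
clock: 14.8
eef_pos: [611.6, -90.9, 205.6]
eef_rot: [3.141, -0.0, 1.899]
wrist_force: [0.4, 0.1, 0.1]
finger_gap: 0.2
finger_force: 0.0
```

```bash
python3 - <<'E'
from h import *
s=manip.read_state();print(s["clock"],s["eef_pos"],s["eef_rot"],s["wrist_force"])
c=get_calibration("wrist");im=camera("wrist")[:,:,::-1].copy();cv2.imwrite("pics/w4.png",im)
p=proj("w",[[593.5,-41.5,120]],c)[0];c0=np.load("w1.npy",allow_pickle=True).item()
print(p,proj("w",[[593.5,-41.5,120]],c0))
u,v=int(p[0]),int(p[1]);np.save("w4.npy",dict(c=c,o=(u-70,v-50)),allow_pickle=True);print(u-70,v-50)
cv2.imwrite("pics/c4.png",cv2.resize(im[v-50:v+50,u-70:u+70],None,fx=5,fy=5,interpolation=2))
E
```

```text
14.8 [611.57832419 -90.9427106  205.56309524] [ 3.14140088e+00 -1.24338307e-04  1.89914628e+00] [0.35082608 0.11391829 0.07465619]
[274.30756315 156.91460593] [[272.82914402 157.04483757]]
204 106
```

View pics/c4.png

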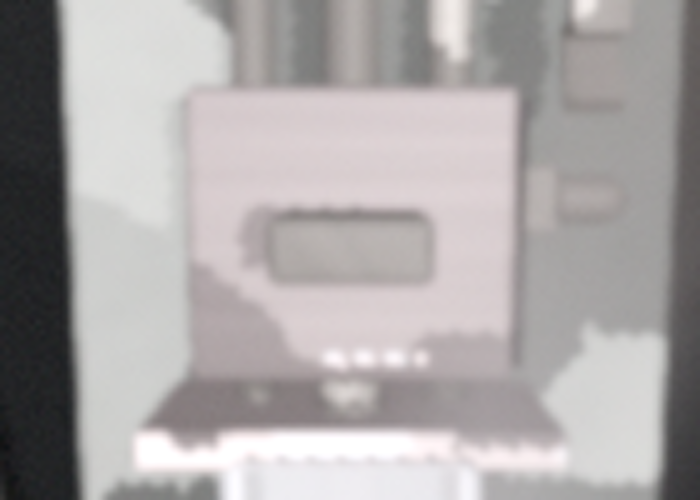

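The lug moved forward 4.9 mm from its starting place. It now sits 145.4 mm ahead of the paddle, against a nominal 145 mm when fully forward, so the pin is home. Handing in.

```bash
python3 -c "
from cell import manip
print(manip.sign_off())"
```

```text
the job is handed in; nothing more can be done
None
```

The hammer was cocked, held by the sear alone, then fired once; the lug measures fully forward, so the pin should be home (it is hidden under the hood), and the job was handed in at about 15 s, with no verdict returned.

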